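Load the patient's dose rack and hold the clip open over its order card

TASK

Make up this patient's dose rack: put the two orange-capped amber vials that stand loose on the table into the two empty bores of the grey rack, one in each, standing fully down. Then squeeze the red spring clip open to free it from the front lip of the blue bin, carry it to the white order card that stands at the end of the rack, and hold it wide open astride the middle of the card's top edge, square to it, a jaw hanging either side and the clip not touching the card, ready for a label to be slipped in. Finish there, still gripping the clip open; leave everything else on the table as it is.

Things in the scene. Friction and masses are not known exactly. Their poses are not given: they have to be found in the camera images.
- vial_a: Loose amber glass vial standing upright on the table, silver crimp with orange cap on top; to be racked. Origin: centre of its foot, z up. Body 26 mm diameter up to 42 mm high, then a narrow neck and a 21 mm wide crimp and cap from 49 to 60 mm. Weighs about 35 g.
- vial_b: The second loose amber vial with orange cap, the same in every way; to be racked.
- rack: Grey dose rack fixed to the table, 80 mm (its x) by 250 mm (its y), origin: centre of its underside. Four bores along its y, at y = -93, -49, -5, +39 mm, 30 mm diameter, in a block 30 mm high; bores 22 mm deep (floor 8 mm above the table). Those at -93 and -5 already hold vials; -49 and +39 are empty. At y = +100 mm two 42 mm high ribs hold the order card.
- bore_a (a point): Centre of the mouth of the empty bore at rack y = -49 mm, 30 mm above the table. Axes as the rack's.
- bore_b (a point): Centre of the mouth of the empty bore at rack y = +39 mm, 30 mm above the table. Axes as the rack's.
- card: Stiff white laminated order card with a green band along its top, fixed upright in the rack's slot across the end of the row of bores: 105 mm wide along its x (the rack's x), 2 mm thick along its y (the rack's y), 74 mm tall along z. Origin: middle of its lower edge, 22 mm above the table.
- card_top (a point): Middle of the card's top edge, 96 mm above the table. Axes as the card's: x along the edge, y through the card's thickness, z up.
- bin: Blue picking bin fixed to the table, 160 mm deep (its x), 100 mm wide (its y), origin at the centre of its underside. Its low front lip is at -x: a 5 mm thick wall, 45 mm high, mid-thickness at x = -77.5 mm. Sides and back are 75 mm high, sides 3 mm thick, sloping down to the lip at the front. The red clip is parked on the middle of this lip.
- clip: Red spring clip like a large clothes peg: two halves on a hinge pin. Origin: middle of the pin; y along the pin. This pose is of the half at -x; the other turns about the pin. Parked jaws down, z up, x along the bin's x, on the middle of the bin's lip, jaws 12 mm down either side of it, pin 65 mm above the table. Jaws 44 mm wide along y. Weighs about 60 g, half in each half.
- clip_jaw (a joint): Opening angle between the clip's halves, rad: 0 parked on the 5 mm lip, -0.15 shut on nothing, +0.8 fully open against its stop (tips 30 mm apart and 30 mm below the pin, each half turned 0.4). A spring closes it: squeezing the handle rolls takes about 5 N to start and 11 N at the stop.
- tip_a (a point): Inner corner of the jaw tip of the half that clip gives (-x side), mid-width, 32 mm below the pin when parked.
- tip_b (a point): Inner corner of the jaw tip of the other half (+x side), mid-width, 32 mm below the pin when parked.
- roll_a (a point): Centre of the rolled end of the handle on the half that clip gives: a bar of 8 mm diameter, 38 mm long along y. Parked, it is 28 mm above the pin and 19 mm to -x of it. The two rolls measure 46 mm over their outsides when parked; squeezed together to the stop, about 21 mm over them, and they then lie about 33 mm above the pin.
- roll_b (a point): Centre of the like rolled end of the other half's handle, 28 mm above the pin and 19 mm to +x of it when parked.
- vial_c: Bystander: clear glass vial with a blue cap, same size as the amber ones, standing among them; leave it. Origin: centre of its foot.
- vial_d: Bystander: amber vial already standing in the rack's bore at y = -93 mm; leave it. Its top is 68 mm above the table. Origin: centre of its foot.
- vial_e: Bystander: amber vial already standing in the rack's bore at y = -5 mm; leave it. Its top is 68 mm above the table. Origin: centre of its foot.
- pill_bottle: Bystander: white pill bottle with blue cap, 44 mm diameter, 78 mm high, behind the loose vials. Origin: centre of its foot.
- label_roll: Bystander: roll of white labels, 64 mm diameter, 28 mm high, lying flat. Origin: centre of its underside.
- carton: Bystander: flat white and green medicine carton 45 x 90 x 20 mm. Origin: centre of its underside.
- scissors: Bystander: scissors with black handles, about 155 mm long, lying flat, 8 mm high, nearest the robot. Origin: under the pivot screw; x towards the blades' points.
- marker: Bystander: white marker pen with blue cap, 104 mm long along its x, 15 mm thick. Origin: under its middle.

How it is judged:
By the outcome, as a careful person would: the job done as asked, in the order asked, and still so for the second after the job is handed in, while the arm keeps its last pose, push and grip.
It also fails if it takes over 72 s, if anything falls off the work surface, if the arm or the gripper's body presses on something with over 40 N, if the wrist force passes 120 N, or if a joint passes its speed limit or range.

ROBOT

A 6-joint arm with a two-finger parallel gripper is mounted at the origin on the work surface. World frame = base frame: x ahead of the robot, y to its left, z up, the work surface at z = 0. Lengths are in mm, angles in degrees, forces in N, time in s.
With the tool pointing down it reaches from about 275 to 750 mm from the base axis. Payload 10.2 kg.
Tool frame: the origin (TCP) lies at the very end of the fingers, on their centre line; the grasp point (between the pads) lies 19 mm behind it (manip.grip_point_offset is the z of the grasp point in the tool frame, in mm); z points along the fingers, y is the line along which they close (so a half turn about z gives the same grasp; the last joint's range is limited). The gripper opens to 88 mm and grips with 3 to 60 N. Pads are 18 mm wide; open, the fingers measure 123 mm over their backs; the gripper's body (75 mm by 187 mm) begins 45 mm behind the grasp point.
Start: joints at [54.064, 17.928, 85.812, -0, 76.261, -12.8], TCP at [206.294, 482.777, 215.52] pointing down, gripper open.
Joint ranges: [-168.41, 168.41], [-55.51, 124.54], [10.69, 146.95], [-70.63, 250.63], [1, 178], [-165.06, 165.06]. Speed limits (degrees/s): [136.94, 136.94, 172.46, 180, 180, 180].

INTERFACE

Orientations are given as [roll, pitch, yaw] about the fixed x, y, z axes, in that order (R = Rz(yaw) Ry(pitch) Rx(roll)).
In Python, from workcell import manip gives the robot as it stands.
- The arm moves only by the tool move_arm, never from a script. Its argument "steps" is a list of rows, each a list of 7 numbers: the shift along the world's x, y, z as a fraction of full scale, then the turn, a rotation vector about the world's x, y, z as a fraction of full scale, then the opening, from 0 (shut) to 1 (fully open). A call has 1 to 10 rows; each row shifts and turns the commanded pose from where the row before left it; what a row does not reach is not made up. Full scale, the value 1, is 2 cm for a shift and 0.12 rad for a turn. A row lasts 1/12 s, in which the tool goes at most 41.7 mm and 7.16 degrees, less where a joint would pass 70% of its speed; a pose out of reach is approached as far as the arm can. A call with a number of a shift or a turn outside -1 to 1 is refused whole. A call with a gripper value outside its range is refused whole. The fingers move at their own pace and stop on an object; the grip force is fixed at half the most. Time passes only in rows, so rows that do not move let the fingers close. It gives the time, the measured TCP pose, the force, the opening and the grip force at its end, in the units of the state.
- manip.get_obs(): the state, without advancing time (a new reading comes with each control period).
- manip.snapshot(name): name is "scene" or "side" or "wrist"; returns a dict with "img" (420x560x3 uint8, red, green, blue), "z_map" (420x560 float32, mm along the optical axis (not along the pixel's ray), 0 where there is no reading), "fx", "fy", "cx", "cy" (pixels), "R" (3x3) and "t" (3): a world point X has camera coordinates R X + t. Camera axes: x right, y down, z forward; pixel columns grow to the right and rows downward; lengths in mm; the calibration is good to about 2 mm. The wrist camera is an equidistant fisheye: a pixel r from the principal point sees the ray r / f radians off the axis. A picture is of the moment at which its call begins.
- manip.finish_job(): hands the job in; it is judged then, once.
The state is a dict: "clock": time; "qpos": joint angles; "joint_vel": joint speeds; "tau": joint torques, N m; "ee_pos": TCP position; "ee_rot": TCP orientation; "contact_force": force on the tool from outside, world axes, zero at the start; "moment": the same for the moment, N m; "width": finger opening in mm; "gripper_force": force on a finger pad.
Only numpy, scipy, OpenCV 4.12 (cv2) and the standard library are available. Lean on these libraries where they do the work, as an engineer would, in place of code of your own. Each camera call takes 0.05 s, during which the arm holds its last target. There are 200 camera calls.

## Working session

There is one attempt and no reset: what is moved stays moved. The work goes in short steps, Python scripts to look and compute and a tool call to move; the robot and the scene stay as the last step left them, time stands still between calls to the robot, and variables do not carry over. Pictures are saved under pics/ and viewed, at most 10 in all, crops included, and the job is handed in when it is done.

Besides the shell and the picture viewer there is one more tool, called after "Call:" as name([rows], argument=value, ...), one row to a line, values as JSON. move_arm: Moves the arm, as the interface text tells. Its arguments: {"type":"object","properties":{"steps":{"type":"array","items":{"type":"array","items":{"type":"number","minimum":-1,"maximum":1}}}},"required":["steps"]}

```bash
mkdir -p pics
cat > h.py <<'E'
import numpy as np,cv2
from workcell import manip
def snap(n,f=None):
    s=manip.snapshot(n)
    if f: cv2.imwrite('pics/'+f,s['img'][:,:,::-1])
    s['R']=np.array(s['R']);s['t']=np.array(s['t']);return s
def cloud(s):
    z=s['z_map'];v,u=np.mgrid[:z.shape[0],:z.shape[1]]
    c=np.stack([(u-s['cx'])/s['fx']*z,(v-s['cy'])/s['fy']*z,z],-1)
    return (c-s['t'])@s['R']
E
python3 - <<'E'
from h import *
for n in('scene','side'):
    s=snap(n,n+'0.png'); print(n,s['fx'],s['cx'],s['cy'],(-s['R'].T@s['t']).round(),s['R'].round(3).tolist())
    np.savez(n+'0.npz',**{k:v for k,v in s.items()})
o=manip.get_obs();print(o, manip.grip_point_offset)
E
```

```text
scene 524.1126012464368 277.9450472807979 215.94715342071498 [1185. -204. 1164.] [[0.294, 0.956, -0.0], [0.825, -0.254, -0.505], [-0.483, 0.149, -0.863]]
side 428.3470436969482 274.4428508915891 221.1112933701876 [420. 688. 488.] [[-0.983, -0.185, -0.002], [-0.087, 0.474, -0.876], [0.163, -0.861, -0.482]]
{'clock': 0.1, 'qpos': array([ 5.40630928e+01,  1.79555464e+01,  8.58479045e+01,  1.75944748e-04,
        7.62632570e+01, -1.28017829e+01]), 'joint_vel': array([ 0.04390196, -0.07685502, -0.03201409, -0.08183838, -0.01051727,
        0.00823124]), 'tau': array([ 3.61126113e-03, -4.02813005e+01, -2.52647763e+01,  6.95077074e-02,
        3.42068262e-02, -4.08018980e-05]), 'ee_pos': array([206.15096139, 482.56373251, 215.03601527]), 'ee_rot': array([-1.79934988e+02, -1.49476774e-02,  1.56864825e+02]), 'contact_force': array([-0.19664009, -0.31732586,  0.8647499 ]), 'moment': array([-0.01722286,  0.0463592 ,  0.00731466]), 'gripper_force': 0.0, 'width': 88.25153479586481} -18.700000000000003
```

View pics/scene0.png

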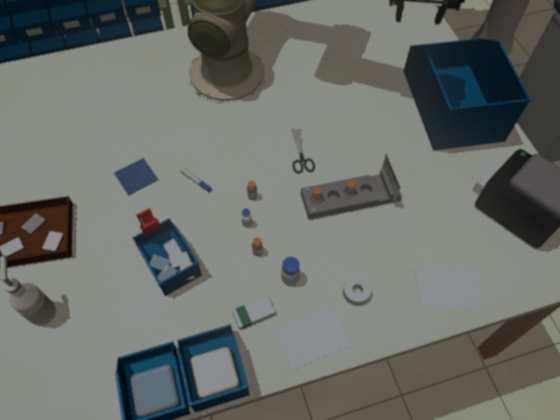

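View pics/side0.png

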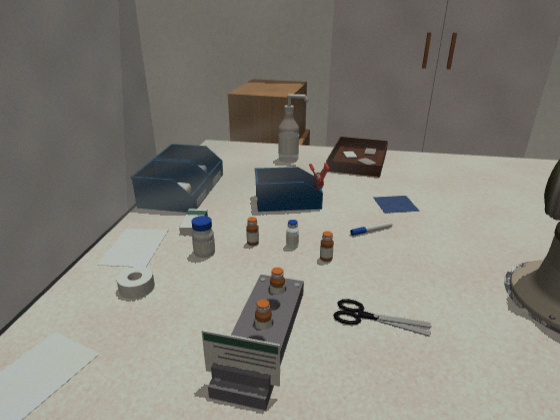

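Scene view: loose orange vials at (252,188) and (257,245), with the clear one between them at (246,216). Racked caps are at (318,192) and (350,186), empty bores at about (335,190) and (366,187), the card at (391,180), and the red clip at (148,220) on the bin lip. The side view shows the same objects: clip (319,178), card (241,355), loose caps (253,222) and (327,238).

```bash
cat > m.py <<'E'
from h import *
def load(n):
    return dict(np.load(n+'0.npz'))
for n in('scene','side'):
    s=load(n);P=cloud(s);hsv=cv2.cvtColor(s['img'],cv2.COLOR_RGB2HSV);H,S,V=cv2.split(hsv)
    ok=(s['z_map']>0)&(P[...,2]>3)&(P[...,2]<200)&(np.hypot(P[...,0],P[...,1])>250)&(P[...,0]<720)&(P[...,1]<600)
    for nm,m in (('orange',(H>=4)&(H<18)&(S>150)&(V>90)&(P[...,2]>35)),('red',((H<4)|(H>172))&(S>150)&(V>60)),('dark grey rack',(P[...,2]>24)&(P[...,2]<36)&(S<80)&(P[...,1]>80)),('card',(P[...,2]>48)&(P[...,2]<110)&(P[...,1]>200)&(H>0)),('blue',(H>95)&(H<125)&(S>120)&(P[...,2]>10))):
        m=(m&ok).astype(np.uint8);k,L,st,c=cv2.connectedComponentsWithStats(m)
        for i in range(1,k):
            if st[i,4]<12: continue
            p=P[L==i]; print(n,nm,st[i,4],c[i].round(1),'med',np.median(p,0).round(1),'min',np.percentile(p,3,0).round(1),'max',np.percentile(p,97,0).round(1))
E
python3 m.py
```

```text
scene orange 24 [351.3 183.3] med [535.  189.9  68.8] min [526.3 181.9  63.6] max [539.2 196.1  72.1]
scene orange 18 [251.  183.7] med [456.3 -50.4  60. ] min [450.6 -55.6  56.4] max [459.9 -45.8  62.5]
scene orange 26 [317.5 190. ] med [527.6 102.   67.2] min [520.6  95.7  62.5] max [535.3 108.8  72.4]
scene orange 25 [256.4 240.9] med [616.7 -82.4  58.5] min [611.7 -87.9  55.8] max [621.3 -76.2  62.9]
scene red 224 [147.6 220. ] med [ 490.  -317.4   80.9] min [ 478.4 -334.3   53.1] max [ 521.2 -299.1   98.5]
scene dark grey rack 57 [410.1  78. ] med [213.3 505.2  30.7] min [157.6 496.8  24.6] max [266.8 513.7  35.5]
scene dark grey rack 12 [422.3 110.3] med [336.6 486.6  30.5] min [328.7 483.1  24.7] max [350.3 490.5  35. ]
scene dark grey rack 95 [435.4 135.2] med [444.8 479.2  29.2] min [364.1 469.4  24.5] max [461.9 512.   35.8]
scene dark grey rack 74 [385.6 187.3] med [554.7 284.3  29.1] min [502.8 271.9  24.2] max [591.5 291.1  35.4]
scene dark grey rack 1457 [341.8 193.9] med [539.1 167.8  29.6] min [491.1  84.1  24.9] max [572.5 252.5  34. ]
scene dark grey rack 91 [488.4 
[... 2269 characters left out ...]
.2] med [533.  201.9  57.8] min [526.  200.2  48.2] max [539.5 204.6  66.9]
side card 2057 [241.2 350.5] med [538.5 298.2  73.8] min [490.7 294.3  49.9] max [589.  301.8  94.9]
side blue 15 [299.3 181.7] med [ 543.3 -255.8   73.2] min [ 530.4 -352.9   33.5] max [ 550.9 -252.2   73.8]
side blue 977 [294.  197.7] med [ 544.9 -250.4   30.4] min [ 489.2 -270.2   11.8] max [ 627.2 -227.8   59. ]
side blue 233 [201.5 223.2] med [701.6 -13.6  75.8] min [686.6 -39.4  64.6] max [717.7  -4.   77.8]
side blue 35 [292.4 221.9] med [528.7 -81.9  58.5] min [521.1 -91.2  57.4] max [536.  -73.   59.5]
side blue 45 [358.3 229.5] med [ 391.7 -157.7   12.4] min [ 377.1 -168.7   10.2] max [ 404.7 -147.2   14.3]
```

Call:
move_arm([
  [1, -1, 0, 0, 0, -0.65, 1],
  [1, -1, 0, 0, 0, -0.65, 1],
  [1, -1, 0, 0, 0, -0.65, 1],
  [1, -1, 0, 0, 0, -0.65, 1],
  [1, -1, 0, 0, 0, -0.65, 1],
  [1, -1, 0, 0, 0, -0.65, 1],
  [1, -1, 0, 0, 0, -0.65, 1],
  [1, -1, 0, 0, 0, -0.65, 1],
  [1, -1, 0, 0, 0, -0.65, 1],
  [1, -1, 0, 0, 0, -0.65, 1],
])

```text
clock: 0.93
ee_pos: [407.0, 281.6, 215.3]
ee_rot: [-180.0, -0.0, 111.9]
contact_force: [0.5, 0.1, 0.5]
width: 87.9
gripper_force: 0.0
```

Call:
move_arm([
  [1, -1, 0, 0, 0, -0.65, 1],
  [1, -1, 0, 0, 0, -0.65, 1],
  [1, -1, 0, 0, 0, -0.65, 1],
  [1, -1, 0, 0, 0, -0.65, 1],
  [1, -1, 0, 0, 0, -0.65, 1],
  [1, -1, 0, 0, 0, -0.63, 1],
  [0, 0, 0, 0, 0, 0, 1],
  [0, 0, 0, 0, 0, 0, 1],
  [0, 0, 0, 0, 0, 0, 1],
])

```text
clock: 1.68
ee_pos: [525.7, 163.2, 215.2]
ee_rot: [-179.9, -0.0, 85.6]
contact_force: [-0.1, -0.0, -0.5]
width: 88.4
gripper_force: 0.0
```

Run:
```python
from h import *
s=snap('wrist','w1.png');np.savez('w1.npz',**s)
o=manip.get_obs();print(o['ee_pos'],o['ee_rot'],o['qpos'],o['clock'],o['contact_force'])
print(s['fx'],s['cx'],s['cy'],-s['R'].T@s['t'],s['R'].round(3).tolist(),s['z_map'].max())
```

```text
[525.58963851 163.53806209 215.42647241] [-1.79966738e+02 -7.66736870e-03  8.55988242e+01] [5.07944736e+00 2.11705819e+01 8.13245342e+01 1.33560539e-02
 7.75364286e+01 9.47773490e+00] 1.7333 [0.09803528 0.38225582 0.10097053]
325.19226210127806 276.5740274761109 211.2306407011014 [531.31366313 246.38880357 384.52373324] [[0.997, -0.076, -0.001], [-0.072, -0.946, 0.315], [-0.025, -0.314, -0.949]] 1211.1274
```

View pics/w1.png

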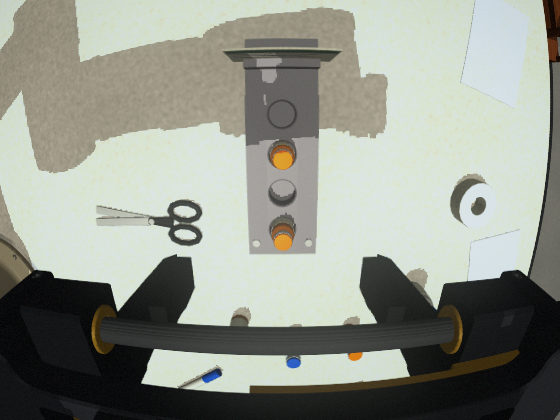

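The wrist view shows the rack with its empty bores at (282,192) and (282,114), the vial caps at (284,154) and (283,240), and the card edge at about (282,55). Next I'll measure these precisely.

```bash
cat >> h.py <<'E'
def rays(s,uv):
    uv=np.asarray(uv,float).reshape(-1,2);d=uv-[s['cx'],s['cy']];r=np.hypot(*d.T)+1e-9;th=r/s['fx']
    return np.c_[d/r[:,None]*np.sin(th)[:,None],np.cos(th)]
def wplane(s,uv,z):
    d=rays(s,uv)@s['R'];c=-s['R'].T@s['t'];return c+d*((z-c[2])/d[:,2])[:,None]
def wcloud(s):
    z=s['z_map'];v,u=np.mgrid[:z.shape[0],:z.shape[1]];d=rays(s,np.c_[u.ravel(),v.ravel()])
    c=d/d[:,2:]*z.reshape(-1,1);return ((c-s['t'])@s['R']).reshape(*z.shape,3)
E
python3 - <<'E'
from h import *
s=dict(np.load('w1.npz'));P=wcloud(s)
H,S,V=cv2.split(cv2.cvtColor(s['img'],cv2.COLOR_RGB2HSV))
Z=P[...,2];print('h: rack',np.median(Z[130:140,252:262]),'cap',np.median(Z[150:156,281:287]),'table',np.median(Z[200:210,380:400]))
for u,v in((282,114),(282,192)):
    p=s['img'][v,u-20:u+21].mean(-1).astype(int),Z[v,u-20:u+21].astype(int);print(p[0],p[1])
top=((Z>27)&(Z<33)&(P[...,1]<300)&(P[...,1]>60)&(abs(P[...,0]-530)<70)).astype(np.uint8)
top[:, :230]=0
pts=P[top>0][:,:2].astype(np.float32);print('rect',cv2.minAreaRect(pts))
# bores: holes in top mask
hole=((Z<26)&(Z>0)).astype(np.uint8);k,L,st,c=cv2.connectedComponentsWithStats(hole)
for i in range(1,k):
    if 100<st[i,4]<1500 and 240<c[i][0]<325 and c[i][1]<260:
        cn=cv2.findContours((L==i).astype(np.uint8),0,cv2.CHAIN_APPROX_NONE)[0][0][:,0]
        w=wplane(s,cn,30.);print('hole',c[i].round(1),cv2.fitEllipse(w[:,:2].astype(np.float32)),cv2.minEnclosingCircle(w[:,:2].astype(np.float32)))
m=(Z>64)&(Z<72)&(S>130)&(P[...,1]<230)
k,L,st,c=cv2.connectedComponentsWithStats(m.astype(np.uint8))
for i in range(1,k):
    if st[i,4]>40:
        cn=cv2.findContours((L==i).astype(np.uint8),0,cv2.CHAIN_APPROX_NONE)[0][0][:,0]
        w=wplane(s,cn,67.8);print('cap',c[i],cv2.minEnclosingCircle(w[:,:2].astype(np.float32)))
cm=(Z>80)&(Z<100)&(P[...,1]>270)&(P[...,1]<320)&(abs(P[...,0]-540)<60)
p=P[cm];print('card',p.shape,cv2.fitLine(p[:,:2].astype(np.float32),cv2.DIST_HUBER,0,.01,.01).ravel(),p.min(0),p.max(0),np.percentile(p[:,0],[1,99]))
E
```

```text
h: rack 29.863280416548896 cap 67.98881428823498 table -0.03773875852045657
[100 100  98  98  90  77  74  91  98  99  97 100  98  96  99  95  96  98
  97  99  97 101  97  98  99  98  98  99  99  97  97  98  83  59  65  89
  98  99  97 100 100] [ 29  29  29  29  30  29   7   8 384   7   8   7   8   9   7   9   7   9
   8   6   8   8   8   7   7   7   8   6   8   7   7   7   8  28  28  29
  31  29 384  27  29]
[162 162 160 162 160 158 116  76  78 101 100  98 100 162 162 162 164 166
 164 164 163 165 163 163 162 165 163 163 163 163 155  96  64  82 113 159
 158 157 158 158 158] [ 30  28  29  28  30  29  28  19   7   8   7 384   6   8   8   7   7   8
   8   8   9   9   7   6   8   7   8   7   6   7   8   8  12  24  30  30
  30  31  29  31  31]
rect ((536.4375, 186.3655242919922), (225.36993408203125, 91.55877685546875), 85.0469970703125)
hole [281.4 114.2] ((535.4385375976562, 238.15309143066406), (28.460987091064453, 29.16622543334961), 31.35307502746582) ((535.6946411132812, 238.32139587402344), 15.043048858642578)
hole [281.8 192.3] ((529.4862060546875, 150.90264892578125), (27.874927520751953, 28.582443237304688), 97.90274810791016) ((529.5862426757812, 150.916015625), 14.797835350036621)
cap [282.36666667 159.63      ] ((532.6209716796875, 194.2875518798828), 9.786359786987305)
cap [282.52674897 241.63374486] ((526.6244506835938, 107.08745574951172), 9.913049697875977)
card (644, 3) [ 9.9788249e-01 -6.5042287e-02  5.4079333e+02  2.9787137e+02] [487.52924431 294.00220132  80.11706095] [592.41789479 303.55876888  98.75962292] [488.7215235  591.20611174]
```

Call:
move_arm([
  [0, -1, 0, 0, 0, 0.075, 1],
  [0, -1, 0, 0, 0, 0, 1],
  [0, -1, 0, 0, 0, 0, 1],
  [0, -1, 0, 0, 0, 0, 1],
  [0, -1, 0, 0, 0, 0, 1],
  [0, -1, 0, 0, 0, 0, 1],
  [0, -1, 0, 0, 0, 0, 1],
  [0, -1, 0, 0, 0, 0, 1],
  [0, -1, 0, 0, 0, 0, 1],
  [0, -1, 0, 0, 0, 0, 1],
])

```text
clock: 2.57
ee_pos: [525.9, -37.0, 215.8]
ee_rot: [180.0, -0.0, 86.1]
contact_force: [0.3, 0.4, 0.3]
width: 88.6
gripper_force: 0.0
```

Call:
move_arm([
  [0, 0, 0, 0, 0, 0, 0.6],
  [0, 0, 0, 0, 0, 0, 0.6],
  [0, 0, 0, 0, 0, 0, 0.6],
])

```text
clock: 2.82
ee_pos: [526.1, -35.9, 215.6]
ee_rot: [180.0, -0.0, 86.1]
contact_force: [-0.5, 0.2, -0.2]
width: 70.5
gripper_force: 0.0
```

```bash
cat > caps.py <<'E'
from h import *
import sys
s=snap('wrist',sys.argv[1] if len(sys.argv)>1 else None);P=wcloud(s);Z=P[...,2]
o=manip.get_obs();print(o['ee_pos'].round(1),o['ee_rot'].round(2),o['clock'],o['width'])
H,S,V=cv2.split(cv2.cvtColor(s['img'],cv2.COLOR_RGB2HSV))
for nm,m in(('orange',(H>=3)&(H<22)&(S>130)&(V>70)),('blue',(H>100)&(H<128)&(S>130)&(V>50))):
    m=(m&(Z>35)&(Z<200)).astype(np.uint8);k,L,st,c=cv2.connectedComponentsWithStats(m)
    for i in range(1,k):
        if st[i,4]<40: continue
        zt=np.percentile(Z[L==i],80)
        mm=((L==i)&(Z>zt-4)&(Z<zt+4)).astype(np.uint8)
        cn=max(cv2.findContours(mm,0,cv2.CHAIN_APPROX_NONE)[0],key=len)[:,0]
        w=wplane(s,cn,zt);e=cv2.minEnclosingCircle(w[:,:2].astype(np.float32))
        print(nm,c[i].round(1),'zt',zt.round(1),np.round(e[0],1),round(e[1],1))
E
python3 caps.py w2.png
```

```text
[526.2 -35.8 215.7] [ 1.7999e+02 -1.0000e-02  8.6110e+01] 2.8667 66.22334016940272
orange [268.4  50.2] zt 68.5 [526.5 106.2] 9.7
orange [216.2 192.6] zt 44.6 [455.3 -44. ] 11.6
orange [209.8 202.1] zt 60.6 [453.6 -45.2] 9.5
orange [353.4 211.3] zt 44.6 [612.9 -76.1] 11.7
orange [360.4 220.5] zt 60.4 [613.5 -77.1] 9.6
blue [444.4 170.3] zt 78.6 [703.3 -20.9] 20.2
blue [282.6 228.9] zt 60.7 [528.6 -80.6] 9.3
blue [549.3 282.9] zt 85.2 [ 914.3 -189.3] 26.5
blue [381.  364.1] zt 75.3 [ 653.6 -287.3] 30.9
blue [264.7 361.7] zt 45.3 [ 490.8 -290. ] 15.7
blue [293.3 356.5] zt 75.4 [ 536.1 -251.8] 13.5
```

Call:
move_arm([
  [-0.91, -0.13, 0, 0, 0, 0, 0.6],
  [-0.91, -0.13, 0, 0, 0, 0, 0.6],
  [-0.91, -0.13, 0, 0, 0, 0, 0.6],
  [-0.91, -0.13, 0, 0, 0, 0, 0.6],
  [0, 0, -1, 0, 0, 0, 0.6],
  [0, 0, -1, 0, 0, 0, 0.6],
  [0, 0, -1, 0, 0, 0, 0.6],
  [0, 0, -1, 0, 0, 0, 0.6],
  [0, 0, -1, 0, 0, 0, 0.6],
  [0, 0, -1, 0, 0, 0, 0.6],
])

```text
clock: 3.7
ee_pos: [453.5, -46.5, 94.8]
ee_rot: [180.0, -0.0, 86.1]
contact_force: [0.4, 0.7, 0.3]
width: 52.7
gripper_force: 0.0
```

Call:
move_arm([
  [0, 0, -0.9, 0, 0, 0, 0.6],
  [0, 0, -0.9, 0, 0, 0, 0.6],
  [0, 0, -0.8, 0, 0, 0, 0.6],
  [0, 0, -0.8, 0, 0, 0, 0.6],
  [0, 0, 0, 0, 0, 0, 0.6],
  [0, 0, 0, 0, 0, 0, 0.6],
])

```text
clock: 4.2
ee_pos: [453.3, -46.8, 27.6]
ee_rot: [-179.9, -0.0, 86.1]
contact_force: [0.5, -0.1, 0.9]
width: 52.7
gripper_force: 0.0
```

```bash
python3 caps.py w3.png
```

```text
[453.8 -47.1  28.2] [179.97   0.    86.07] 4.25 53.16825020508094
orange [278.3 254.7] zt 45.1 [453.5 -43.2] 12.1
orange [509.7 270.2] zt 42.0 [614.2 -67.8] 10.3
orange [278.6 281.6] zt 60.4 [453.5 -45. ] 9.9
orange [151.2 337.4] zt 135.8 [422.6 -17.7] 6.9
orange [402.4 337.8] zt 135.8 [486.8 -21.9] 6.7
orange [468.4 365.7] zt 142.3 [506.3 -30.1] 3.4
orange [395.2 379.2] zt 142.6 [485.6 -30. ] 20.0
orange [221.6 387.3] zt 142.9 [440.6 -26.8] 10.9
```

View pics/w3.png

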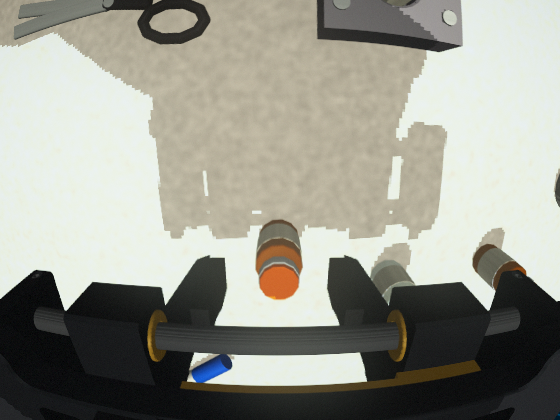

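The view shows vial_a's cap at (279,281), centred between the finger tips at (205,285) and (350,285). Closing now.

Call:
move_arm([
  [0, 0, 0, 0, 0, 0, 0.1],
  [0, 0, 0, 0, 0, 0, 0.1],
  [0, 0, 0, 0, 0, 0, 0.1],
  [0, 0, 0, 0, 0, 0, 0.1],
  [0, 0, 0, 0, 0, 0, 0.1],
  [0, 0, 0, 0, 0, 0, 0.1],
  [0, 0, 0, 0, 0, 0, 0.1],
  [0, 0, 0, 0, 0, 0, 0.1],
])

```text
clock: 4.92
ee_pos: [453.7, -47.7, 27.7]
ee_rot: [180.0, 0.0, 86.0]
contact_force: [0.4, -0.4, 2.2]
width: 19.3
gripper_force: 30.0
```

Call:
move_arm([
  [0, 0, 0.4, 0, 0, 0, 0.1],
  [0, 0, 0.9, 0, 0, 0, 0.1],
  [0, 0, 0.9, 0, 0, 0, 0.1],
  [0, 0, 0.9, 0, 0, 0, 0.1],
  [0, 0, 0.9, 0, 0, 0, 0.1],
  [0, 0, 0, 0, 0, 0, 0.1],
  [0, 0, 0, 0, 0, 0, 0.1],
])

```text
clock: 5.5
ee_pos: [453.6, -47.7, 107.9]
ee_rot: [179.9, 0.0, 86.0]
contact_force: [-0.7, 0.3, -0.7]
width: 19.7
gripper_force: 30.0
```

```bash
python3 caps.py
```

```text
[453.1 -47.5 107.1] [-1.7997e+02 -1.0000e-02  8.6010e+01] 5.55 19.06052640925873
orange [366.   11.3] zt 68.2 [525.8 105.4] 9.8
orange [456.6 233.3] zt 45.0 [610.9 -75.6] 12.2
orange [469.4 244.3] zt 60.4 [612.2 -77. ] 10.3
orange [276.6 251.4] zt 125.5 [453.2 -39.5] 11.2
orange [276.4 279.8] zt 140.6 [452.6 -44.7] 10.2
blue [551.4 181. ] zt 77.8 [694.6 -22.9] 18.8
blue [376.4 259.1] zt 60.5 [527.7 -80.7] 9.5
```

Call:
move_arm([
  [0.385, 0.98, 0.05, 0, 0, 0, 0.1],
  [0.385, 0.98, 0.05, 0, 0, 0, 0.1],
  [0.385, 0.98, 0.05, 0, 0, 0, 0.1],
  [0.385, 0.98, 0.05, 0, 0, 0, 0.1],
  [0.385, 0.98, 0.05, 0, 0, 0, 0.1],
  [0.385, 0.98, 0.05, 0, 0, 0, 0.1],
  [0.385, 0.98, 0.05, 0, 0, 0, 0.1],
  [0.385, 0.98, 0.05, 0, 0, 0, 0.1],
  [0.385, 0.98, 0.05, 0, 0, 0, 0.1],
  [0.385, 0.98, 0.05, 0, 0, 0, 0.1],
])

```text
clock: 6.38
ee_pos: [530.1, 149.4, 116.0]
ee_rot: [-179.8, 0.0, 86.0]
contact_force: [0.3, -0.5, 0.4]
width: 19.1
gripper_force: 30.0
```

Call:
move_arm([
  [0, 0, 0, 0, 0, 0, 0.1],
  [0, 0, 0, 0, 0, 0, 0.1],
  [0, 0, 0, 0, 0, 0, 0.1],
])

```text
clock: 6.63
ee_pos: [529.8, 147.8, 116.5]
ee_rot: [-179.9, 0.0, 86.0]
contact_force: [0.2, -0.5, 0.5]
width: 19.1
gripper_force: 30.0
```

```bash
python3 caps.py w4.png
python3 - <<'E'
from h import *
s=snap('wrist');P=wcloud(s);Z=P[...,2]
hole=((Z<26)&(Z>-5)&(P[...,0]>500)&(P[...,0]<570)&(P[...,1]>80)&(P[...,1]<262)).astype(np.uint8);k,L,st,c=cv2.connectedComponentsWithStats(hole)
for i in range(1,k):
    if st[i,4]>100:
        cn=cv2.findContours((L==i).astype(np.uint8),0,cv2.CHAIN_APPROX_NONE)[0][0][:,0]
        w=wplane(s,cn,30.);print('hole',c[i].round(1),cv2.fitEllipse(w[:,:2].astype(np.float32)))
E
```

```text
[529.9 147.5 116.8] [-1.7991e+02  2.0000e-02  8.5970e+01] 6.6833 19.334871048176137
orange [277.7 157.7] zt 68.3 [532.6 194.3] 9.8
orange [276.9 250.9] zt 133.9 [529.4 156.2] 11.2
orange [276.4 279.5] zt 149.3 [529.2 150.7] 10.1
blue [453.5 361.9] zt 78.0 [701.2 -16.7] 19.7
hole [300.8  68.7] ((562.951171875, 259.5850524902344), (2.351497173309326, 50.69039535522461), 88.01139831542969)
hole [277.2  97.9] ((535.6395874023438, 237.80349731445312), (28.30280876159668, 29.041669845581055), 177.89486694335938)
hole [277.2 142.3] ((532.4888916015625, 193.69158935546875), (28.551773071289062, 29.625595092773438), 163.96514892578125)
hole [277.3 204.2] ((529.6771850585938, 151.6883544921875), (26.184324264526367, 29.231128692626953), 85.81758117675781)
```

View pics/w4.png

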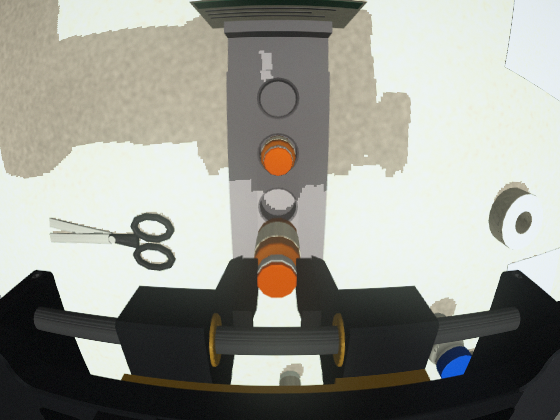

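Held cap is at (276,280) with bore_a just beyond it at (278,205); the measured offset is under 0.5 mm, so I'm descending.

Call:
move_arm([
  [0, 0, -0.7, 0, 0, 0, 0.1],
  [0, 0, -0.7, 0, 0, 0, 0.1],
  [0, 0, -0.7, 0, 0, 0, 0.1],
  [0, 0, -0.6, 0, 0, 0, 0.1],
  [0, 0, -0.3, 0, 0, 0, 0.1],
  [0, 0, -0.2, 0, 0, 0, 0.1],
  [0, 0, -0.1, 0, 0, 0, 0.1],
  [0, 0, -0.1, 0, 0, 0, 0.1],
])

```text
clock: 7.4
ee_pos: [530.8, 148.2, 49.9]
ee_rot: [180.0, -0.0, 86.0]
contact_force: [-0.5, -0.4, -0.0]
width: 19.4
gripper_force: 30.0
```

Call:
move_arm([
  [0, 0, -0.1, 0, 0, 0, 0.1],
  [0, 0, -0.1, 0, 0, 0, 0.1],
  [0, 0, -0.1, 0, 0, 0, 0.1],
  [0, 0, 0, 0, 0, 0, 0.1],
])

```text
clock: 7.73
ee_pos: [530.4, 148.4, 43.3]
ee_rot: [-180.0, 0.0, 86.0]
contact_force: [0.3, -0.2, -0.8]
width: 19.0
gripper_force: 30.0
```

Call:
move_arm([
  [0, 0, -0.1, 0, 0, 0, 0.1],
  [0, 0, -0.1, 0, 0, 0, 0.1],
  [0, 0, -0.1, 0, 0, 0, 0.1],
  [0, 0, -0.05, 0, 0, 0, 0.1],
  [0, 0, 0, 0, 0, 0, 0.1],
])

```text
clock: 8.15
ee_pos: [530.4, 148.4, 36.2]
ee_rot: [-180.0, 0.0, 86.0]
contact_force: [-0.4, 0.3, -0.9]
width: 19.6
gripper_force: 30.0
```

```bash
python3 caps.py
```

```text
[530.4 148.4  36.4] [-179.98    0.     86.01] 8.2 19.277796204938472
orange [277.1 186. ] zt 68.3 [532.7 194.4] 10.0
orange [277.  248.7] zt 53.2 [530.1 155.9] 11.5
orange [276.5 279.8] zt 69.0 [529.6 151.2] 10.3
orange [276.8 315. ] zt 52.5 [527.1 111.1] 11.9
orange [212.7 340.7] zt 144.4 [515.4 176.7] 7.2
orange [341.2 342.3] zt 144.5 [547.3 174.4] 7.0
orange [276.9 356.3] zt 140.1 [530.9 169.2] 2.8
orange [296.8 383.2] zt 151.4 [530.4 166.8] 40.8
```

Call:
move_arm([
  [0, 0, -0.03, 0, 0, 0, 0.1],
  [0, 0, 0, 0, 0, 0, 0.55],
  [0, 0, 0, 0, 0, 0, 0.55],
  [0, 0, 0, 0, 0, 0, 0.55],
  [0, 0, 0, 0, 0, 0, 0.55],
  [0, 0, 0, 0, 0, 0, 0.55],
  [0, 0, 1, 0, 0, 0, 0.6],
  [0, 0, 1, 0, 0, 0, 0.6],
  [0, 0, 1, 0, 0, 0, 0.6],
  [0, 0, 0.5, 0, 0, 0, 0.6],
])

```text
clock: 9.03
ee_pos: [531.3, 148.5, 108.2]
ee_rot: [179.8, -0.0, 86.0]
contact_force: [0.2, 0.2, 0.3]
width: 52.7
gripper_force: 0.0
```

Call:
move_arm([
  [0.35, -0.95, 0, 0, 0, 0, 0.6],
  [0.35, -0.95, 0, 0, 0, 0, 0.6],
  [0.35, -0.95, 0, 0, 0, 0, 0.6],
  [0.35, -0.95, 0, 0, 0, 0, 0.6],
  [0.35, -0.95, 0, 0, 0, 0, 0.6],
  [0.35, -0.95, 0, 0, 0, 0, 0.6],
  [0.35, -0.95, 0, 0, 0, 0, 0.6],
  [0.35, -0.95, 0, 0, 0, 0, 0.6],
  [0.35, -0.95, 0, 0, 0, 0, 0.6],
  [0.35, -0.95, 0, 0, 0, 0, 0.6],
])

```text
clock: 9.87
ee_pos: [600.6, -42.6, 105.4]
ee_rot: [-180.0, -0.0, 86.0]
contact_force: [-0.9, -0.3, 0.3]
width: 52.9
gripper_force: 0.0
```

Call:
move_arm([
  [0.35, -0.95, 0, 0, 0, 0, 0.6],
  [0.3, -0.95, 0, 0, 0, 0, 0.6],
  [0, 0, 0, 0, 0, 0, 0.6],
  [0, 0, 0, 0, 0, 0, 0.6],
  [0, 0, 0, 0, 0, 0, 0.6],
])

```text
clock: 10.28
ee_pos: [613.1, -78.9, 105.5]
ee_rot: [-180.0, -0.0, 86.0]
contact_force: [0.0, 0.3, -0.4]
width: 52.9
gripper_force: 0.0
```

```bash
python3 caps.py
```

```text
[613.2 -78.6 105.7] [-1.7997e+02 -2.0000e-02  8.6060e+01] 10.3333 52.91759613386827
orange [142.3   2.8] zt 51.4 [526.   96.6] 9.5
orange [279.1 208.9] zt 44.5 [614.3 -76.6] 12.3
orange [279.3 225.1] zt 60.5 [614.2 -77.1] 9.8
blue [411.9 143.8] zt 78.6 [703.6 -21.4] 20.0
blue [165.6 236.8] zt 60.5 [529.1 -81.2] 9.5
```

Call:
move_arm([
  [0.06, -0.06, -0.9, 0, 0, 0, 0.6],
  [0, 0, -0.9, 0, 0, 0, 0.6],
  [0, 0, -0.9, 0, 0, 0, 0.6],
  [0, 0, -0.9, 0, 0, 0, 0.6],
  [0, 0, -0.3, 0, 0, 0, 0.6],
  [0, 0, 0, 0, 0, 0, 0.6],
  [0, 0, 0, 0, 0, 0, 0.1],
  [0, 0, 0, 0, 0, 0, 0.1],
  [0, 0, 0, 0, 0, 0, 0.1],
  [0, 0, 0, 0, 0, 0, 0.1],
])

```text
clock: 11.17
ee_pos: [615.1, -80.9, 28.8]
ee_rot: [179.9, 0.0, 86.0]
contact_force: [0.3, -0.4, 0.8]
width: 28.3
gripper_force: 0.0
```

Call:
move_arm([
  [0, 0, 0, 0, 0, 0, 0.1],
  [0, 0, 0, 0, 0, 0, 0.1],
  [0, 0, 0, 0, 0, 0, 0.1],
  [0, 0, 0, 0, 0, 0, 0.1],
  [0, 0, 0.4, 0, 0, 0, 0.1],
  [0, 0, 1, 0, 0, 0, 0.1],
  [0, 0, 1, 0, 0, 0, 0.1],
  [0, 0, 1, 0, 0, 0, 0.1],
  [0, 0, 1, 0, 0, 0, 0.1],
  [0, 0, 0, 0, 0, 0, 0.1],
])

```text
clock: 12.0
ee_pos: [616.3, -81.3, 120.2]
ee_rot: [179.6, 0.1, 86.0]
contact_force: [1.3, -0.9, 0.2]
width: 19.2
gripper_force: 30.0
```

```bash
python3 caps.py
```

```text
[615.4 -81.  117.7] [1.7981e+02 5.0000e-02 8.6010e+01] 12.05 19.127088898162466
orange [145.3   4.2] zt 52.3 [526.   97.9] 10.0
orange [276.6 249.2] zt 136.8 [616.  -72.9] 11.5
orange [276.6 277.1] zt 152.1 [615.6 -77.3] 10.2
blue [398.9 137.9] zt 78.6 [703.5 -21.9] 19.5
blue [166.5 226.6] zt 60.5 [529.2 -80.9] 9.4
blue [465.2 301.9] zt 53.6 [ 799.9 -189.8] 8.9
blue [435.7 371.1] zt 45.3 [ 792.4 -292.7] 14.1
```

Call:
move_arm([
  [-0.25, 0.99, 0, 0, 0, 0, 0.1],
  [-0.25, 0.99, 0, 0, 0, 0, 0.1],
  [-0.25, 0.99, 0, 0, 0, 0, 0.1],
  [-0.25, 0.99, 0, 0, 0, 0, 0.1],
  [-0.25, 0.99, 0, 0, 0, 0, 0.1],
  [-0.25, 0.99, 0, 0, 0, 0, 0.1],
  [-0.25, 0.99, 0, 0, 0, 0, 0.1],
  [-0.25, 0.99, 0, 0, 0, 0, 0.1],
  [-0.25, 0.99, 0, 0, 0, 0, 0.1],
  [-0.25, 0.99, 0, 0, 0, 0, 0.1],
])

```text
clock: 12.88
ee_pos: [563.6, 118.1, 114.3]
ee_rot: [-179.9, 0.0, 86.0]
contact_force: [0.5, -0.5, -0.5]
width: 19.2
gripper_force: 30.0
```

Call:
move_arm([
  [-0.25, 0.99, 0, 0, 0, 0, 0.1],
  [-0.25, 0.99, 0, 0, 0, 0, 0.1],
  [-0.25, 0.99, 0, 0, 0, 0, 0.1],
  [-0.25, 0.99, 0, 0, 0, 0, 0.1],
  [-0.25, 0.99, 0, 0, 0, 0, 0.1],
  [-0.2, 0.99, 0, 0, 0, 0, 0.1],
  [0, 0, 0, 0, 0, 0, 0.1],
  [0, 0, 0, 0, 0, 0, 0.1],
  [0, 0, 0, 0, 0, 0, 0.1],
  [0, 0, 0, 0, 0, 0, 0.1],
])

```text
clock: 13.72
ee_pos: [535.8, 235.0, 115.4]
ee_rot: [-180.0, 0.0, 86.0]
contact_force: [-0.3, -0.5, 0.9]
width: 18.8
gripper_force: 30.0
```

```bash
python3 caps.py
```

```text
[535.9 235.  115.6] [-1.7997e+02  2.0000e-02  8.5940e+01] 13.7667 18.956134909302808
orange [276.9 248.8] zt 131.8 [535.3 242.6] 11.8
orange [277.  282.7] zt 147.3 [535.  238.8] 10.2
orange [278.3 319.3] zt 68.5 [530.4 151.9] 10.2
orange [277.6 359.9] zt 68.4 [526.7 107.3] 9.6
```

Call:
move_arm([
  [0.025, 0, -0.7, 0, 0, 0, 0.1],
  [0, 0, -0.7, 0, 0, 0, 0.1],
  [0, 0, -0.7, 0, 0, 0, 0.1],
  [0, 0, -0.6, 0, 0, 0, 0.1],
  [0, 0, -0.3, 0, 0, 0, 0.1],
  [0, 0, -0.2, 0, 0, 0, 0.1],
  [0, 0, -0.1, 0, 0, 0, 0.1],
  [0, 0, -0.1, 0, 0, 0, 0.1],
])

```text
clock: 14.43
ee_pos: [536.6, 236.0, 48.2]
ee_rot: [180.0, -0.0, 86.0]
contact_force: [0.0, 0.8, -0.2]
width: 19.0
gripper_force: 30.0
```

Call:
move_arm([
  [0, 0, -0.1, 0, 0, 0, 0.1],
  [0, 0, -0.1, 0, 0, 0, 0.1],
  [0, 0, -0.1, 0, 0, 0, 0.1],
  [0, 0, 0, 0, 0, 0, 0.1],
])

```text
clock: 14.77
ee_pos: [536.1, 236.0, 41.7]
ee_rot: [-180.0, 0.0, 86.0]
contact_force: [0.3, 0.8, -0.7]
width: 18.9
gripper_force: 30.0
```

Call:
move_arm([
  [0, 0, -0.1, 0, 0, 0, 0.1],
  [0, 0, -0.1, 0, 0, 0, 0.1],
  [0, 0, -0.05, 0, 0, 0, 0.1],
  [0, 0, 0, 0, 0, 0, 0.1],
])

```text
clock: 15.1
ee_pos: [536.0, 236.0, 36.6]
ee_rot: [-180.0, 0.0, 86.0]
contact_force: [-0.6, 0.2, -0.7]
width: 19.2
gripper_force: 30.0
```

```bash
python3 caps.py
```

```text
[536.1 236.   36.8] [-179.99    0.     86.01] 15.15 19.072123331348443
orange [276.7 246.6] zt 52.8 [535.6 243.7] 11.8
orange [276.5 277.2] zt 68.6 [535.3 239.9] 10.2
orange [277.5 314.5] zt 52.6 [533.  197.7] 12.2
orange [212.6 340.7] zt 145.0 [521.1 264.1] 6.8
orange [341.2 342.5] zt 144.9 [553.  262.1] 7.0
orange [278.1 366.3] zt 53.7 [530.7 155.1] 11.9
orange [296.  383.4] zt 151.8 [535.9 254.5] 40.6
```

Call:
move_arm([
  [0, 0, -0.02, 0, 0, 0, 0.1],
  [0, 0, 0, 0, 0, 0, 0.55],
  [0, 0, 0, 0, 0, 0, 0.55],
  [0, 0, 0, 0, 0, 0, 0.55],
  [0, 0, 0, 0, 0, 0, 0.55],
  [0, 0, 0, 0, 0, 0, 0.55],
  [0, 0, 1, 0, 0, 0, 0.6],
  [0, 0, 1, 0, 0, 0, 0.6],
  [0, 0, 1, 0, 0, 0, 0.7],
  [0, -0.5, 1, 0, 0, 0, 0.7],
])

```text
clock: 15.98
ee_pos: [535.9, 226.9, 117.5]
ee_rot: [180.0, -0.0, 86.1]
contact_force: [0.0, -0.0, -0.2]
width: 61.1
gripper_force: 0.0
```

Call:
move_arm([
  [-0.07, -1, 0.35, 0, 0, 0, 0.75],
  [-0.07, -1, 0.35, 0, 0, 0, 0.75],
  [-0.07, -1, 0.35, 0, 0, 0, 0.75],
  [-0.07, -1, 0.35, 0, 0, 0, 0.75],
  [-0.07, -1, 0.35, 0, 0, 0, 0.75],
  [-0.07, -1, 0.35, 0, 0, 0, 0.75],
  [-0.07, -1, 0.35, 0, 0, 0, 0.75],
  [-0.07, -1, 0.35, 0, 0, 0, 0.75],
  [-0.07, -1, 0.35, 0, 0, 0, 0.75],
  [-0.07, -1, 0.35, 0, 0, 0, 0.75],
])

```text
clock: 16.82
ee_pos: [522.0, 25.0, 187.0]
ee_rot: [180.0, 0.0, 86.0]
contact_force: [0.7, 0.0, -0.5]
width: 65.8
gripper_force: 0.0
```

Call:
move_arm([
  [-0.07, -1, 0.2, 0, 0, 0, 0.75],
  [-0.07, -1, 0.2, 0, 0, 0, 0.75],
  [-0.07, -1, 0, 0, 0, 0, 0.75],
  [-0.07, -1, 0, 0, 0, 0, 0.75],
  [-0.07, -1, 0, 0, 0, 0, 0.75],
  [-0.07, -1, 0, 0, 0, 0, 0.75],
  [-0.07, -1, 0, 0, 0, 0, 0.75],
  [-0.07, -1, 0, 0, 0, 0, 0.75],
  [-0.07, -1, 0, 0, 0, 0, 0.75],
  [-0.07, -1, 0, 0, 0, 0, 0.75],
])

```text
clock: 17.65
ee_pos: [508.0, -175.0, 194.6]
ee_rot: [180.0, -0.0, 86.0]
contact_force: [0.3, -0.5, 0.0]
width: 66.0
gripper_force: 0.0
```

Call:
move_arm([
  [-0.07, -1, 0, 0, 0, 0, 0.75],
  [-0.07, -1, 0, 0, 0, 0, 0.75],
  [-0.07, -1, 0, 0, 0, 0, 0.75],
  [-0.07, -0.8, 0, 0, 0, 0, 0.75],
  [0, 0, 0, 0, 0, 0, 0.75],
  [0, 0, 0, 0, 0, 0, 0.75],
  [0, 0, 0, 0, 0, 0, 0.75],
])

```text
clock: 18.23
ee_pos: [502.7, -249.3, 194.5]
ee_rot: [-180.0, -0.0, 86.0]
contact_force: [-0.5, -0.9, 0.1]
width: 66.3
gripper_force: 0.0
```

```bash
cat > clip.py <<'E'
from h import *
import sys
s=snap('wrist',sys.argv[1]);P=wcloud(s);Z=P[...,2]
o=manip.get_obs();print(o['ee_pos'].round(1),o['ee_rot'].round(2),o['clock'],o['width'])
H,S,V=cv2.split(cv2.cvtColor(s['img'],cv2.COLOR_RGB2HSV))
red=((H<6)|(H>170))&(S>130)&(V>50)&(Z>20)&(Z<130)&(P[...,1]<-250)
print(red.sum(),np.percentile(P[red],[2,50,98],axis=0).round(1).tolist(),np.argwhere(red).mean(0))
for a,b in((90,100),(86,104),(60,72),):
    m=(red&(Z>a)&(Z<b)).astype(np.uint8);k,L,st,c=cv2.connectedComponentsWithStats(m)
    for i in range(1,k):
        if st[i,4]>25:
            p=P[L==i];r=cv2.minAreaRect(p[:,:2].astype(np.float32));print(a,b,st[i,4],c[i].round(),np.round(r[0],1),np.round(r[1],1),round(r[2],1),'zmax',np.percentile(p[:,2],95).round(1))
blue=(H>95)&(H<128)&(S>100)
for nm,m in(('lip',blue&(Z>42)&(Z<48)&(P[...,0]<520)&(P[...,1]<-200)),('back',blue&(Z>72)&(Z<79)&(P[...,0]>600)&(P[...,0]<700)&(P[...,1]<-220))):
    p=P[m]; print(nm,len(p),cv2.fitLine(p[:,:2].astype(np.float32),cv2.DIST_HUBER,0,.01,.01).ravel(),np.percentile(p,[2,98],axis=0).round(1).tolist())
E
python3 clip.py c1.png
```

```text
[ 502.7 -249.1  194.6] [ 1.800e+02 -1.000e-02  8.606e+01] 18.2833 66.27475145600233
1327 [[474.6, -333.5, 50.4], [489.6, -311.8, 83.4], [520.1, -291.8, 97.5]] [263.10399397 274.03391108]
90 100 283 [296. 264.] [ 515.4 -308.1] [ 7.7 36.1] 15.8 zmax 97.5
90 100 255 [258. 275.] [ 478.9 -318.2] [ 7.2 36.1] 15.4 zmax 97.5
86 104 289 [295. 263.] [ 515.4 -308.1] [ 8.2 36.1] 17.4 zmax 97.4
86 104 314 [258. 274.] [ 479.5 -318. ] [ 8.3 36.1] 16.7 zmax 97.4
60 72 51 [275. 240.] [ 497.6 -294.9] [ 8.1 13.8] 51.1 zmax 70.4
60 72 154 [269. 256.] [ 492.2 -310.6] [10.5 34.5] 16.0 zmax 71.5
60 72 63 [285. 264.] [ 503.6 -319.8] [ 9.7 27.4] 7.8 zmax 71.6
60 72 29 [280. 275.] [ 498.7 -333.9] [4.1 9.5] 76.1 zmax 70.9
lip 225 [ 2.7213573e-01 -9.6225888e-01  4.9526624e+02 -3.0525375e+02] [[483.4, -360.2, 43.1], [511.6, -266.3, 47.2]]
back 982 [ 1.3904902e-01 -9.9028552e-01  6.3972083e+02 -2.6354050e+02] [[602.7, -333.4, 72.6], [660.7, -224.2, 76.3]]
```

View pics/c1.png

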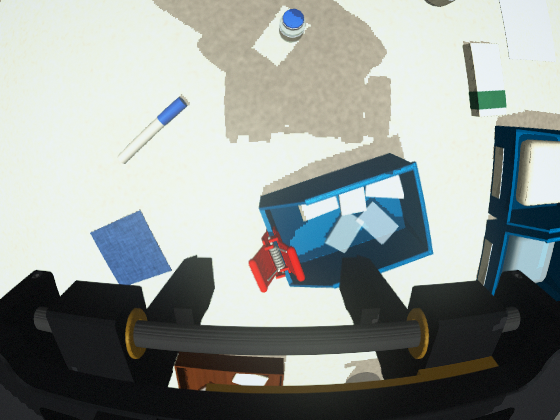

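Wrist view: clip at (276,262) on the lip, with its rolls at (258,275) and (296,264). They measure 15.5° of yaw, with roll centres about 93 mm high. Aligning above it.

Call:
move_arm([
  [-0.06, -0.84, 0, 0, 0, 0.7, 0.75],
  [-0.06, -0.84, 0, 0, 0, 0.7, 0.75],
  [-0.06, -0.84, 0, 0, 0, 0.7, 0.75],
  [-0.06, -0.84, 0, 0, 0, 0.72, 0.75],
  [0, 0, -0.9, 0, 0, 0, 0.75],
  [0, 0, -0.9, 0, 0, 0, 0.75],
  [0, 0, -0.9, 0, 0, 0, 0.75],
  [0, 0, -0.8, 0, 0, 0, 0.75],
  [0, 0, 0, 0, 0, 0, 0.75],
  [0, 0, 0, 0, 0, 0, 0.75],
])

```text
clock: 19.12
ee_pos: [497.9, -316.5, 124.6]
ee_rot: [-180.0, -0.0, 105.5]
contact_force: [-0.3, 0.3, -0.1]
width: 66.2
gripper_force: 0.0
```

```bash
python3 clip.py c2.png
```

```text
[ 498.3 -316.9  125.5] [1.7997e+02 5.0000e-02 1.0545e+02] 19.1667 66.11182066212054
2963 [[474.7, -334.1, 46.5], [497.1, -311.5, 82.7], [520.1, -292.0, 97.6]] [222.90212622 278.04387445]
90 100 533 [249. 231.] [ 479.2 -318.8] [ 7.  36.4] 15.4 zmax 97.8
90 100 595 [306. 231.] [ 515.3 -308.5] [ 7.9 36.6] 16.4 zmax 97.6
86 104 666 [305. 230.] [ 514.9 -308.6] [ 8.7 36.6] 16.4 zmax 97.5
86 104 601 [250. 230.] [ 479.5 -318.7] [ 7.8 36.4] 15.4 zmax 97.7
60 72 269 [269. 210.] [ 491.9 -311.3] [10.2 35.4] 12.2 zmax 71.3
60 72 133 [285. 195.] [ 496.7 -296.9] [ 9.9 11.6] 16.1 zmax 71.3
60 72 203 [286. 228.] [ 502.8 -319. ] [ 9.7 29.5] 14.1 zmax 71.5
60 72 62 [271. 244.] [ 498.2 -333.9] [10.4  4.4] 4.0 zmax 70.9
lip 345 [ 2.6986280e-01 -9.6289879e-01  4.9452231e+02 -3.0263342e+02] [[483.3, -360.9, 43.8], [511.2, -266.7, 47.5]]
back 1563 [ 1.0951155e-01 -9.9398553e-01  6.3977832e+02 -2.6397803e+02] [[601.5, -335.0, 72.3], [660.4, -224.7, 76.2]]
```

View pics/c2.png

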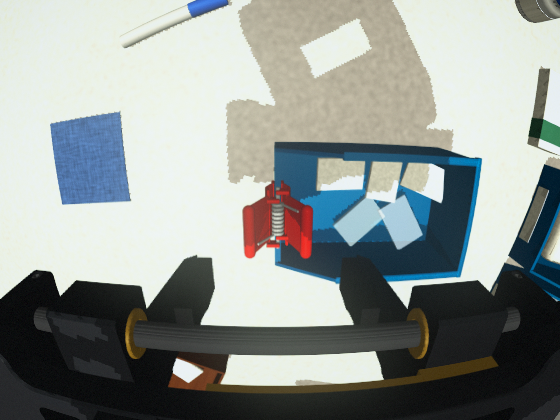

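The clip now lies square between the fingers, rolls at (249,231) and (306,231). Descending and squeezing.

Call:
move_arm([
  [0.01, 0, -0.7, 0, 0, 0, 0.75],
  [0, 0, -0.7, 0, 0, 0, 0.75],
  [0, 0, -0.5, 0, 0, 0, 0.75],
  [0, 0, -0.2, 0, 0, 0, 0.75],
  [0, 0, 0, 0, 0, 0, 0.6],
  [0, 0, 0, 0, 0, 0, 0.3],
  [0, 0, 0, 0, 0, 0, 0],
  [0, 0, 0, 0, 0, 0, 0],
  [0, 0, 0, 0, 0, 0, 0],
  [0, 0, 0, 0, 0, 0, 0],
])

```text
clock: 20.0
ee_pos: [498.1, -317.3, 82.9]
ee_rot: [180.0, 0.0, 105.4]
contact_force: [0.1, 0.1, -0.6]
width: 28.4
gripper_force: 0.0
```

Call:
move_arm([
  [0, 0, 0, 0, 0, 0, 0],
  [0, 0, 0, 0, 0, 0, 0],
  [0, 0, 0, 0, 0, 0, 0],
  [0, 0, 0, 0, 0, 0, 0],
])

```text
clock: 20.33
ee_pos: [498.0, -317.2, 82.5]
ee_rot: [180.0, 0.0, 105.4]
contact_force: [0.3, 0.1, -0.2]
width: 1.6
gripper_force: 0.0
```

```bash
python3 clip.py c3.png
```

```text
[ 498.  -317.2   82.5] [-180.    -0.   105.4] 20.3833 0.26275779995958454
3405 [[474.0, -328.1, 45.7], [495.0, -306.1, 81.5], [518.8, -291.5, 98.0]] [238.56563877 278.41204112]
90 100 560 [242. 250.] [ 478.3 -317. ] [ 7.3 33.7] 14.4 zmax 97.7
90 100 653 [313. 252.] [ 514.9 -307.4] [ 7.5 34.9] 16.3 zmax 97.6
86 104 633 [243. 248.] [ 478.7 -316.9] [ 8.3 33.7] 14.4 zmax 97.6
86 104 731 [312. 250.] [ 514.5 -307.5] [ 8.3 34.9] 16.3 zmax 97.6
60 72 375 [267. 228.] [ 492.  -310.4] [10.5 34.5] 17.4 zmax 71.5
60 72 195 [286. 212.] [ 497.7 -294.9] [ 8.3 13.6] 50.5 zmax 71.4
60 72 162 [289. 243.] [ 504.7 -314.1] [ 4.  21.5] 12.3 zmax 71.7
lip 439 [ 2.5657126e-01 -9.6652532e-01  4.9074829e+02 -2.9195435e+02] [[483.1, -360.2, 43.9], [509.6, -266.6, 47.4]]
back 1962 [ 1.2739854e-01 -9.9185163e-01  6.3970160e+02 -2.6196823e+02] [[601.7, -334.4, 72.2], [660.0, -224.7, 76.2]]
```

View pics/c3.png

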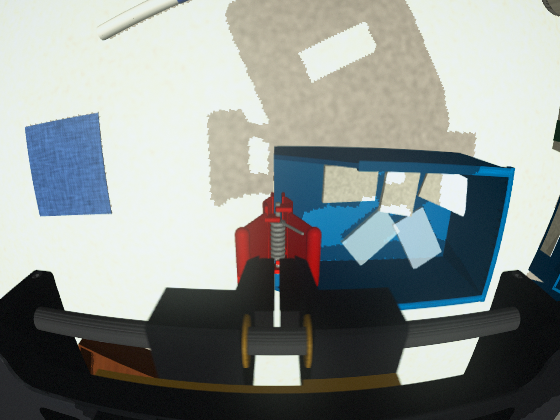

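The fingers shut at about (275,258) without squeezing the clip, with the rolls still visible at (243,250) and (313,250). The fingertips seem to sit somewhere other than assumed, so I'm checking their true position with depth.

Run:
```python
from h import *
s=snap('wrist');P=wcloud(s)
for v in range(236,300,4): print(v,[P[v,u].round(0).astype(int).tolist() for u in (243,258,268,288,297,313)])
t=snap('side','sd1.png');cv2.imwrite('pics/sd1c.png',cv2.resize(t['img'][100:230,250:400,::-1],None,fx=5,fy=4.6,interpolation=cv2.INTER_CUBIC))
```

```text
236 [[476, -304, 96], [484, -310, 78], [491, -313, 66], [503, -310, 67], [506, -304, 78], [511, -294, 97]]
240 [[476, -307, 96], [485, -312, 79], [492, -316, 66], [504, -313, 66], [507, -306, 79], [511, -296, 97]]
244 [[477, -308, 97], [485, -314, 79], [492, -318, 66], [504, -315, 67], [507, -309, 78], [512, -299, 96]]
248 [[477, -311, 96], [486, -317, 78], [493, -321, 66], [505, -318, 66], [508, -311, 79], [513, -301, 97]]
252 [[478, -313, 97], [487, -319, 79], [494, -324, 65], [506, -320, 67], [509, -314, 78], [514, -303, 96]]
256 [[478, -315, 97], [485, -309, 106], [494, -327, 65], [506, -323, 67], [510, -316, 78], [514, -305, 97]]
260 [[479, -318, 96], [486, -308, 112], [491, -308, 108], [500, -306, 108], [504, -303, 111], [515, -308, 96]]
264 [[479, -320, 97], [486, -308, 116], [491, -308, 113], [500, -306, 112], [504, -303, 115], [516, -310, 97]]
268 [[480, -323, 96], [486, -308, 119], [491, -308, 117], [500, -306, 116], [503, -303, 119], [516, -312, 97]]
272 [[481, -325, 97], [486, -308, 123], [491, -308, 120], [500, -306, 120], [503, -304, 123], [517, -315, 97]]
276 [[480, -310, 126], [486, -308, 126], [491, -309, 123], [500, -306, 123], [503, -304, 126], [518, -317, 96]]
280 [[480, -309, 131], [487, -310, 126], [491, -308, 128], [500, -306, 127], [503, -304, 130], [519, -320, 96]]
284 [[481, -310, 134], [487, -308, 133], [491, -308, 131], [500, -306, 130], [503, -304, 132], [509, -302, 133]]
288 [[481, -310, 136], [487, -309, 134], [491, -308, 134], [499, -306, 135], [503, -305, 134], [509, -302, 136]]
292 [[479, -286, 176], [487, -310, 136], [491, -308, 137], [499, -306, 138], [503, -305, 137], [498, -281, 177]]
296 [[479, -286, 178], [487, -310, 140], [491, -308, 141], [499, -307, 139], [503, -305, 141], [498, -281, 177]]
```

View pics/sd1c.png

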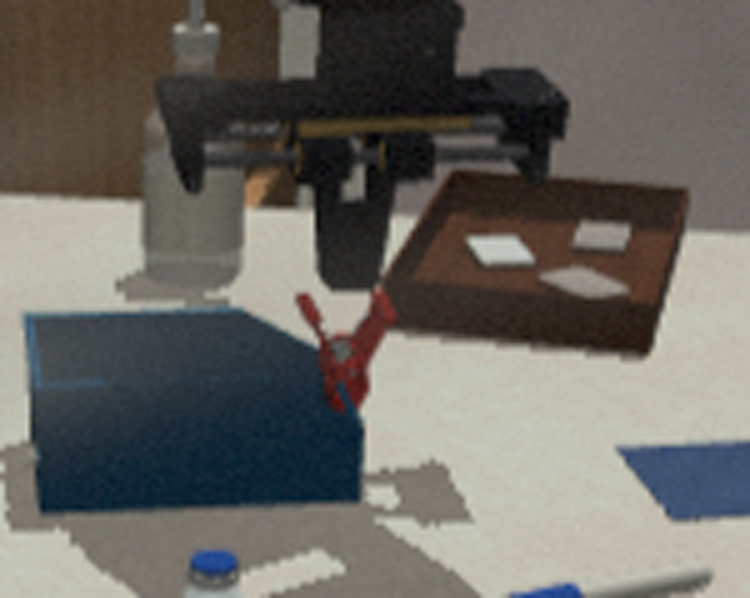

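Both views settle it: the closed fingertips are at z ≈ 105, about 22 mm above the reported TCP and clear of the rolls, and the clip is undisturbed. I'll reopen and go about 22 mm lower.

Call:
move_arm([
  [0, 0, 0, 0, 0, 0, 0.75],
  [0, 0, 0, 0, 0, 0, 0.75],
  [0, 0, 0, 0, 0, 0, 0.75],
  [0, 0, 0, 0, 0, 0, 0.75],
  [0, 0, 0, 0, 0, 0, 0.75],
  [0, 0, 0, 0, 0, 0, 0.75],
  [0, 0, 0, 0, 0, 0, 0.75],
  [0, 0, 0, 0, 0, 0, 0.75],
  [0, 0, 0, 0, 0, 0, 0.75],
])

```text
clock: 21.23
ee_pos: [498.0, -317.2, 82.5]
ee_rot: [180.0, -0.0, 105.4]
contact_force: [0.4, 1.1, 0.1]
width: 58.0
gripper_force: 0.0
```

Call:
move_arm([
  [0, 0, -0.3, 0, 0, 0, 0.75],
  [0, 0, -0.3, 0, 0, 0, 0.75],
  [0, 0, -0.3, 0, 0, 0, 0.75],
  [0, 0, -0.2, 0, 0, 0, 0.75],
  [0, 0, 0, 0, 0, 0, 0.75],
])

```text
clock: 21.65
ee_pos: [497.5, -316.8, 59.2]
ee_rot: [-179.9, -0.1, 105.4]
contact_force: [0.1, -0.7, 0.5]
width: 65.9
gripper_force: 0.0
```

```bash
python3 clip.py c4.png
python3 - <<'E'
from h import *
s=snap('wrist');P=wcloud(s)
for v in range(244,280,4): print(v,[P[v,u].round(0).astype(int).tolist() for u in (190,200,208,350,360)])
E
```

```text
[ 497.8 -317.    59.8] [-1.7996e+02 -6.0000e-02  1.0540e+02] 21.7 66.16400548371253
5658 [[474.2, -334.0, 45.7], [496.1, -310.4, 82.5], [519.4, -291.5, 97.5]] [265.19335454 278.78137151]
90 100 1035 [239. 280.] [ 479.  -318.5] [ 7.8 36.5] 15.5 zmax 97.6
90 100 1071 [318. 280.] [ 515.2 -308.3] [ 8.3 37.7] 15.8 zmax 97.6
86 104 1184 [240. 279.] [ 479.3 -318.4] [ 8.5 36.5] 15.9 zmax 97.5
86 104 1226 [317. 278.] [ 515.  -308.4] [ 8.9 37.7] 15.6 zmax 97.5
60 72 514 [267. 246.] [ 492.3 -311.6] [10.4 37. ] 16.6 zmax 71.5
60 72 269 [288. 226.] [ 497.7 -295. ] [ 8.8 14. ] 52.7 zmax 71.1
60 72 473 [284. 276.] [ 504.7 -321.7] [33.2 15.9] 75.3 zmax 71.3
lip 609 [ 2.6182500e-01 -9.6511537e-01  4.9275427e+02 -2.9683405e+02] [[483.1, -360.3, 43.1], [513.8, -257.9, 47.7]]
back 1161 [ 4.6835575e-01 -8.8353997e-01  6.3879529e+02 -2.5165843e+02] [[601.7, -281.7, 72.2], [651.0, -223.7, 76.1]]
244 [[436, -355, 0], [444, -352, -1], [451, -350, 0], [557, -320, 3], [561, -314, 13]]
248 [[437, -358, 0], [445, -355, 0], [451, -354, 0], [558, -323, 3], [561, -316, 15]]
252 [[438, -361, 0], [446, -359, 0], [452, -357, -1], [555, -321, 15], [563, -320, 14]]
256 [[438, -365, -1], [446, -363, 0], [453, -360, 1], [556, -324, 16], [535, -294, 85]]
260 [[453, -317, 90], [458, -317, 86], [461, -316, 86], [530, -297, 86], [533, -295, 90]]
264 [[454, -317, 93], [459, -317, 91], [462, -316, 91], [529, -298, 90], [533, -296, 92]]
268 [[455, -317, 98], [459, -317, 94], [463, -317, 93], [528, -297, 95], [533, -296, 95]]
272 [[456, -318, 99], [460, -317, 98], [463, -318, 95], [528, -298, 98], [532, -297, 98]]
276 [[456, -318, 103], [461, -317, 102], [464, -320, 94], [527, -298, 102], [531, -297, 103]]
```

Call:
move_arm([
  [0, 0, 0, 0, 0, 0, 0.5],
  [0, 0, 0, 0, 0, 0, 0.3],
  [0, 0, 0, 0, 0, 0, 0],
  [0, 0, 0, 0, 0, 0, 0],
  [0, 0, 0, 0, 0, 0, 0],
  [0, 0, 0, 0, 0, 0, 0],
  [0, 0, 0, 0, 0, 0, 0],
  [0, 0, 0, 0, 0, 0, 0],
  [0, 0, 0, 0, 0, 0, 0],
  [0, 0, 0, 0, 0, 0, 0],
])

```text
clock: 22.58
ee_pos: [498.0, -317.2, 60.5]
ee_rot: [180.0, 0.0, 105.4]
contact_force: [-0.2, 0.5, -0.1]
width: 19.8
gripper_force: 30.0
```

```bash
python3 clip.py c5.png; python3 -c "
from h import *
t=snap('side');cv2.imwrite('pics/sd2c.png',cv2.resize(t['img'][100:230,250:400,::-1],None,fx=5,fy=4.6,interpolation=cv2.INTER_CUBIC))"
```

```text
[ 498.  -317.2   60.5] [-180.    -0.   105.4] 22.6333 19.71381401110529
3547 [[480.2, -331.7, 33.6], [496.4, -305.3, 93.0], [512.9, -290.6, 95.9]] [255.6941077  278.14970398]
90 100 1010 [264. 275.] [ 490.  -314.8] [ 7.7 36.1] 15.0 zmax 95.6
90 100 1030 [290. 276.] [ 502.5 -311.5] [ 7.6 36. ] 15.8 zmax 95.8
86 104 1021 [264. 275.] [ 490.  -314.8] [ 7.7 36.1] 15.0 zmax 95.6
86 104 1042 [290. 275.] [ 502.5 -311.5] [ 7.6 36. ] 15.8 zmax 95.8
60 72 181 [270. 226.] [ 488.6 -300.4] [ 8.4 13.3] 69.8 zmax 69.2
60 72 181 [285. 220.] [ 496.5 -293.9] [ 7.4 14.9] 69.9 zmax 68.8
60 72 32 [279. 274.] [ 501.2 -327.5] [3.6 3.1] 16.2 zmax 64.2
60 72 54 [276. 283.] [ 501.9 -333.4] [5.4 2.9] 13.6 zmax 64.9
lip 571 [ 2.6637176e-01 -9.6387035e-01  4.9389905e+02 -3.0160587e+02] [[483.0, -360.2, 43.7], [512.3, -258.1, 47.6]]
back 1219 [ 4.2855975e-01 -9.0351343e-01  6.3944586e+02 -2.5345622e+02] [[601.4, -321.3, 72.2], [651.6, -223.6, 76.2]]
```

View pics/sd2c.png

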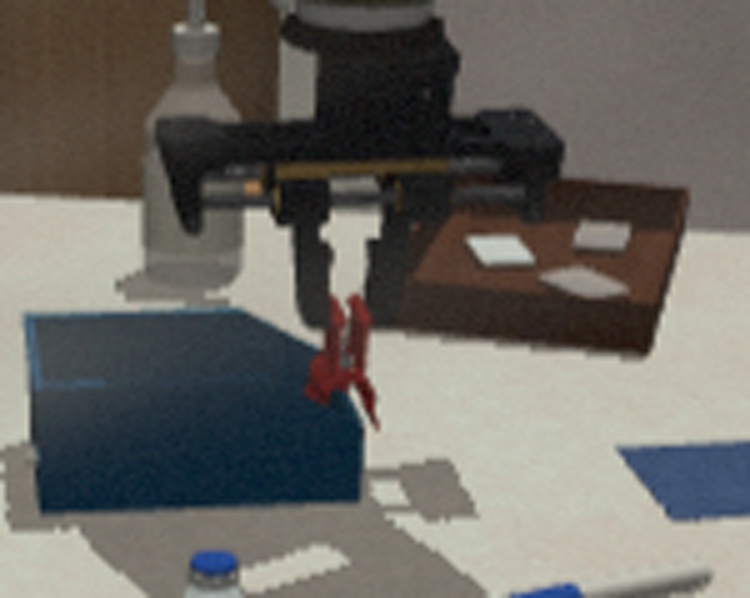

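The side view shows the clip squeezed, with its rolls together at (348,320) and its jaws spread either side of the lip at (318,385) and (370,410). Lifting and carrying.

Call:
move_arm([
  [0, 0, 0.3, 0, 0, 0, 0],
  [0, 0, 0.6, 0, 0, 0, 0],
  [0, 0, 0.8, 0, 0, 0, 0],
  [0, 0, 0.8, 0, 0, 0, 0],
  [0, 0, 0.8, 0, 0, 0, 0],
  [0, 0, 0.8, 0, 0, 0, 0],
  [0, 0, 0.8, 0, 0, 0, 0],
  [0, 0, 0.4, 0, 0, 0, 0],
  [0, 0, 0, 0, 0, 0, 0],
])

```text
clock: 23.43
ee_pos: [498.7, -317.8, 169.1]
ee_rot: [179.9, 0.2, 105.4]
contact_force: [0.5, -0.1, 0.1]
width: 19.8
gripper_force: 30.0
```

Call:
move_arm([
  [0.07, 0.98, 0, 0, 0, 0.33, 0],
  [0.07, 0.98, 0, 0, 0, 0.33, 0],
  [0.07, 0.98, 0, 0, 0, 0.33, 0],
  [0.07, 0.98, 0, 0, 0, 0.33, 0],
  [0.07, 0.98, 0, 0, 0, 0.33, 0],
  [0.07, 0.98, 0, 0, 0, 0.33, 0],
  [0.07, 0.98, 0, 0, 0, 0.33, 0],
  [0.07, 0.98, 0, 0, 0, 0.33, 0],
  [0.07, 0.98, 0, 0, 0, 0.33, 0],
  [0.07, 0.98, 0, 0, 0, 0.33, 0],
])

```text
clock: 24.27
ee_pos: [511.6, -120.1, 165.9]
ee_rot: [-180.0, -0.1, 128.2]
contact_force: [-0.4, -0.2, -0.1]
width: 19.6
gripper_force: 30.0
```

Call:
move_arm([
  [0.07, 0.98, 0, 0, 0, 0.33, 0],
  [0.07, 0.98, 0, 0, 0, 0.33, 0],
  [0.07, 0.98, 0, 0, 0, 0.33, 0],
  [0.07, 0.98, 0, 0, 0, 0.33, 0],
  [0.07, 0.98, 0, 0, 0, 0.33, 0],
  [0.07, 0.98, 0, 0, 0, 0.33, 0],
  [0.07, 0.98, 0, 0, 0, 0.33, 0],
  [0.07, 0.98, 0, 0, 0, 0.33, 0],
  [0.07, 0.98, 0, 0, 0, 0.33, 0],
  [0.07, 0.98, 0, 0, 0, 0.33, 0],
])

```text
clock: 25.1
ee_pos: [525.6, 75.8, 165.9]
ee_rot: [-180.0, -0.1, 150.9]
contact_force: [0.1, 0.1, -0.9]
width: 19.9
gripper_force: 30.0
```

Call:
move_arm([
  [0.07, 0.98, 0, 0, 0, 0.33, 0],
  [0.07, 0.98, 0, 0, 0, 0.33, 0],
  [0.07, 0.98, 0, 0, 0, 0.33, 0],
  [0.07, 0.98, 0, 0, 0, 0.33, 0],
  [0.07, 0.98, 0, 0, 0, 0.33, 0],
  [0.07, 0.98, 0, 0, 0, 0.33, 0],
  [0.07, 0.98, 0, 0, 0, 0.33, 0],
  [0.07, 0.98, 0, 0, 0, 0.33, 0],
  [0.07, 0.98, 0, 0, 0, 0.33, 0],
  [0.07, 0.98, 0, 0, 0, 0.33, 0],
])

```text
clock: 25.93
ee_pos: [539.6, 271.7, 165.7]
ee_rot: [-180.0, -0.1, 173.6]
contact_force: [0.4, 0.1, -0.5]
width: 19.8
gripper_force: 30.0
```

Call:
move_arm([
  [0.06, 0.6, 0, 0, 0, 0.18, 0],
  [0, 0.6, 0, 0, 0, 0.18, 0],
  [0, 0, 0, 0, 0, 0, 0],
  [0, 0, 0, 0, 0, 0, 0],
  [0, 0, 0, 0, 0, 0, 0],
])

```text
clock: 26.35
ee_pos: [541.2, 294.0, 166.4]
ee_rot: [-180.0, -0.0, 175.9]
contact_force: [-0.6, 0.3, -0.4]
width: 19.2
gripper_force: 30.0
```

```bash
cat > fin.py <<'E'
from h import *
import sys
o=manip.get_obs();print(o['ee_pos'].round(1),o['ee_rot'].round(2),o['clock'],o['width'],o['contact_force'].round(1))
for n in('wrist','side','scene'):
    s=snap(n,sys.argv[1]+n+'.png');P=wcloud(s) if n=='wrist' else cloud(s);Z=P[...,2]
    H,S,V=cv2.split(cv2.cvtColor(s['img'],cv2.COLOR_RGB2HSV))
    near=(s['z_map']>0)&(abs(P[...,0]-540)<75)&(abs(P[...,1]-298)<45)
    red=((H<6)|(H>170))&(S>120)&(V>40)&near&(Z>60)
    p=P[red];print(n,'red',len(p),p.min(0).round(1),p.max(0).round(1))
    zt=np.percentile(p[:,2],99)
    if n=='wrist':
        m=(red&(Z>zt-9)).astype(np.uint8);k,L,st,c=cv2.connectedComponentsWithStats(m)
        for i in range(1,k):
            if st[i,4]>60:
                q=P[L==i];r=cv2.minAreaRect(q[:,:2].astype(np.float32));print(' roll',st[i,4],c[i].round(),np.round(r[0],1),np.round(r[1],1),round(r[2],1),'ztop',np.percentile(q[:,2],95).round(1))
    card=near&(Z>88)&(Z<98.5)&(abs(P[...,1]-298)<12)&~red&((H<95)|(S<60))
    q=P[card]
    if len(q)>20: print(' card',len(q),cv2.fitLine(q[:,:2].astype(np.float32),cv2.DIST_HUBER,0,.01,.01).ravel().round(3),np.percentile(q,[1,99],axis=0).round(1).tolist())
E
python3 fin.py f1
```

```text
[541.2 294.  166.4] [-1.7998e+02 -1.0000e-02  1.7588e+02] 26.35 19.243445712398717 [-0.6  0.3 -0.4]
wrist red 3610 [515.2 279.7 136.8] [560.1 314.4 209.7]
 roll 1020 [264. 275.] [536.7 288.9] [ 7.7 35.9] 85.5 ztop 201.6
 roll 1031 [290. 275.] [537.7 301.8] [ 7.6 36.2] 86.3 ztop 201.8
 card 205 [ 9.98000e-01 -6.70000e-02  5.12561e+02  3.00593e+02] [[487.9, 298.2, 93.3], [549.4, 302.9, 97.6]]
side red 1542 [514.5 275.6 136.1] [560.9 318.8 201.4]
 card 418 [ 9.98000e-01 -6.70000e-02  5.36084e+02  2.98340e+02] [[488.5, 293.4, 88.1], [591.0, 302.2, 96.1]]
scene red 221 [516.9 266.3  93.9] [562.  302.7 203.3]
 card 58 [ 9.98000e-01 -6.10000e-02  5.47523e+02  2.92472e+02] [[488.7, 288.6, 88.3], [591.5, 296.2, 98.0]]
```

View pics/f1wrist.png

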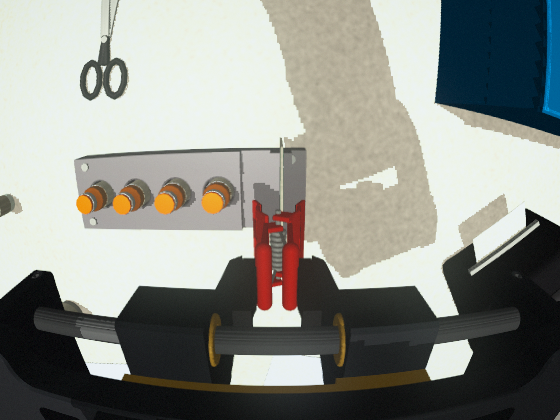

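Wrist view: all four vials stand in the rack at (90,203), (128,203), (172,200) and (216,197). The open clip hangs over the card, jaws at (258,205) and (300,205), with the card edge at (282,165) between them. Shifting and lowering part way.

Call:
move_arm([
  [0.11, 0.1, -0.3, 0, 0, 0, 0],
  [0, 0, -0.4, 0, 0, 0, 0],
  [0, 0, -0.4, 0, 0, 0, 0],
  [0, 0, -0.4, 0, 0, 0, 0],
  [0, 0, 0, 0, 0, 0, 0],
  [0, 0, 0, 0, 0, 0, 0],
  [0, 0, 0, 0, 0, 0, 0],
])

```text
clock: 27.08
ee_pos: [543.5, 296.8, 136.7]
ee_rot: [180.0, 0.0, 175.9]
contact_force: [0.0, 0.7, -0.3]
width: 19.9
gripper_force: 30.0
```

```bash
cat >> fin.py <<'E'
    if n=='wrist':
        hi=np.percentile(p[:,2],99)
        for a in range(25,75,6):
            q=P[red&(Z>hi-a-6)&(Z<=hi-a)]; y=q[:,1]+0.067*(q[:,0]-540)
            if len(q)>10: print('  z%.0f y@540 min/max %.1f %.1f mid %.1f'%(hi-a-3,*np.percentile(y,[1,99]),np.percentile(y,[1,99]).mean()),len(q))
        y=P[card][:,1]+0.067*(P[card][:,0]-540);print('  card y@540',np.percentile(y,[5,50,95]).round(1))
E
python3 fin.py f2
python3 - <<'E'
from h import *
a=cv2.imread('pics/f2side.png')[240:420,160:330]
cv2.imwrite('pics/f2c.png',cv2.resize(a,None,fx=3.3,fy=3.3,interpolation=cv2.INTER_CUBIC))
E
```

```text
[543.5 296.8 136.7] [1.8000e+02 2.0000e-02 1.7595e+02] 27.0833 19.942911302822612 [ 0.   0.7 -0.3]
wrist red 3635 [517.6 282.1 106.9] [562.3 317.2 179. ]
 roll 1035 [290. 275.] [539.8 304.6] [ 7.6 35.7] 86.4 ztop 172.1
 roll 1015 [264. 275.] [539.2 291.7] [ 7.6 35.9] 85.6 ztop 171.9
 card 253 [ 9.98000e-01 -6.50000e-02  5.12198e+02  3.00702e+02] [[487.8, 295.1, 90.8], [590.8, 303.3, 97.3]]
  z144 y@540 min/max 291.0 306.5 mid 298.8 76
  z138 y@540 min/max 290.1 308.0 mid 299.0 454
  z132 y@540 min/max 286.5 311.6 mid 299.0 412
  z126 y@540 min/max 285.8 312.2 mid 299.0 94
  z120 y@540 min/max 286.0 312.7 mid 299.3 32
  z114 y@540 min/max 283.9 314.9 mid 299.4 181
  z108 y@540 min/max 282.6 316.1 mid 299.3 191
  card y@540 [297.9 298.7 300. ]
side red 1472 [517.9 280.4 105.4] [563.3 320.7 180.6]
 card 267 [ 9.98000e-01 -6.70000e-02  5.33781e+02  2.98480e+02] [[488.4, 293.5, 88.0], [591.2, 302.4, 96.0]]
scene red 200 [519.2 276.1 107.3] [563.4 306.8 178.6]
 card 40 [ 9.98000e-01 -6.90000e-02  5.45419e+02  2.92520e+02] [[488.0, 287.7, 88.4], [593.2, 298.4, 98.5]]
```

Call:
move_arm([
  [-0.02, -0.03, -0.2, 0, 0, 0, 0],
  [0, 0, -0.3, 0, 0, 0, 0],
  [0, 0, -0.3, 0, 0, 0, 0],
  [0, 0, -0.2, 0, 0, 0, 0],
  [0, 0, 0, 0, 0, 0, 0],
  [0, 0, 0, 0, 0, 0, 0],
  [0, 0, 0, 0, 0, 0, 0],
  [0, 0, 0, 0, 0, 0, 0],
])

```text
clock: 27.9
ee_pos: [543.1, 296.2, 116.8]
ee_rot: [180.0, 0.0, 175.9]
contact_force: [0.6, 0.2, -1.0]
width: 19.6
gripper_force: 30.0
```

```bash
python3 fin.py f3
```

```text
[543.1 296.2 116.8] [1.7999e+02 3.0000e-02 1.7594e+02] 27.9 19.635454826340123 [ 0.6  0.2 -1. ]
wrist red 3670 [517.3 281.   85.5] [575.7 316.6 159.5]
 roll 1020 [264. 275.] [538.5 291.1] [ 7.7 36. ] 85.6 ztop 152.0
 roll 1031 [290. 275.] [539.6 304. ] [ 7.6 36.5] 86.4 ztop 152.1
 card 309 [ 9.98000e-01 -6.80000e-02  5.23615e+02  2.99853e+02] [[487.3, 290.0, 91.4], [591.0, 303.3, 97.4]]
  z124 y@540 min/max 290.4 305.9 mid 298.1 70
  z118 y@540 min/max 289.5 307.1 mid 298.3 464
  z112 y@540 min/max 285.8 311.0 mid 298.4 412
  z106 y@540 min/max 285.2 311.6 mid 298.4 95
  z100 y@540 min/max 285.2 312.2 mid 298.7 25
  z94 y@540 min/max 283.3 314.3 mid 298.8 181
  z88 y@540 min/max 281.9 315.6 mid 298.7 231
  card y@540 [297.8 298.6 299.8]
side red 1406 [517.6 278.7  86.6] [563.8 320.2 152.2]
 card 239 [ 9.98000e-01 -6.80000e-02  5.39814e+02  2.97911e+02] [[488.4, 292.9, 88.1], [591.4, 302.2, 96.1]]
scene red 193 [520.1 276.4  67. ] [562.8 306.8 155. ]
 card 40 [ 9.99000e-01 -5.10000e-02  5.54187e+02  2.92209e+02] [[489.4, 289.4, 88.2], [589.7, 307.5, 98.3]]
```

```bash
python3 -c "
from workcell import manip
print(manip.finish_job())"
```

```text
the job is handed in; nothing more can be done
None
```

Handed in at 27.9 s: both vials are fully down in the two empty bores, and the clip is held wide open astride the middle of the card, jaws about 11 mm below its top edge, centred to about 1 mm and with no contact force felt; I viewed 11 pictures, one over the limit of 10.

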